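# Pinch a coupling nut in the knob-feed vise

## Robot

A 6-joint arm with a two-finger parallel gripper is mounted at the origin on the work surface. World frame = base frame: x ahead of the robot, y to its left, z up, the work surface at z = 0. Lengths are in m, angles in rad, forces in N, time in s.
With the tool pointing down it reaches from about 0.35 to 0.95 m from the base axis. Payload 17.4 kg.
Tool frame: the origin (TCP) lies midway between the tips of the shut fingers; the grasp point (between the pads) lies 19 mm behind it; z points along the fingers, y is the direction in which the jaws open and shut (so a half turn about z gives the same grasp; the last joint's range is limited). The gripper opens to 93 mm and grips with 3 to 60 N. Pads are 15 mm wide; open, the fingers measure 128 mm over their backs; the gripper's body (75 mm by 188 mm) begins 65 mm behind the grasp point.
Start: joints at [1.161, 0.116, 1.442, -0, 1.584, -0.038], TCP at [0.245, 0.629, 0.219] pointing down, gripper open.
Joint ranges: [-2.83, 2.83], [-0.83, 2.19], [0.07, 2.5], [-1.14, 4.28], [0.01, 3], [-2.97, 2.97]. Speed limits (rad/s): [1.89, 1.89, 2.22, 3.14, 3.14, 3.14].

## Interface

Orientations are given as a unit quaternion [w, x, y, z].
In Python, from cell import r gives the robot as it stands. Calls block until the motion is done:
- r.move_pose(position, orientation): joint-space move of the TCP to a pose.
- r.move_l(position, speed=0.15, rot=None, contact_N=None): straight line of the TCP; rot=None keeps the orientation; speed is the mean speed in m/s. With contact_N (N) it stops when the force on the tool has changed by that much, and returns True; else False.
- r.goto_joints(angles): joint-space move.
- r.gripper_open() and r.close(): open the fingers fully, or close them until they stop; the grip force is fixed at half the most.
- r.wait(seconds).
- r.solve_ik(position, orientation): joint angles nearest the present ones, or None.
- r.read_camera(name): name is "side" or "top"; returns a dict with "img" (384x512x3 uint8, blue, green, red), "vfov" (degrees; the focal length in pixels is half the picture's height over the tangent of half this angle, whatever the lens; pixels are square), "cx", "cy" (the principal point, pixels), "extrinsics" (4x4, takes a point from camera to world coordinates). Camera axes: x right, y down, z forward; pixel columns grow to the right and rows downward; lengths in m; the calibration is good to about 2 mm. A picture is of the moment at which its call begins. There is no depth.
A pose or a line that the arm cannot do raises r.IKError and nothing moves.
- r.sign_off(): hands the job in, once; it reports no verdict.
Readings, each from a call of its own:
- r.current_time(): time.
- r.current_joint_positions(): joint angles.
- r.current_qvel(): joint speeds.
- r.current_effort(): joint torques, N m.
- r.current_ee_pos(): TCP position.
- r.current_ee_rot(): TCP orientation.
- r.current_contact_force(): force on the tool from outside, world axes, zero at the start.
- r.current_ft_torque(): the same for the moment, N m.
- r.current_grip_width(): finger opening in m.
Only numpy, scipy, OpenCV 4.12 (cv2) and the standard library are available. Lean on these libraries where they do the work, as an engineer would, in place of code of your own. Each camera call takes 0.05 s, during which the arm holds its last target. There are 200 camera calls.

## Task

Lay the square coupling nut lengthwise in the bed of the little knob-feed vise, between the jaw and the stop, and let go of it. Then wind the jaw up by its knob until the nut is pinched against the stop with the jaw's spring plunger pressed about half-way in, never forced right home, and let go of the knob. Leave the other things on the bench where they are.

Things in the scene. Friction and masses are not known exactly. Their poses are not given: they have to be found in the camera images.
- nut_center (a point): The centre of the square coupling nut: a loose plain steel bar 28 x 28 mm and 60 mm long with a dark tapped hole in each end, about 0.2 to 0.35 kg, lying on the bench on one of its long sides. Its y axis runs along its length; z up. This point is 14 mm above its underside.
- vise: The knob-feed vise: grey iron base 90 mm wide (x) and 240 mm long (y), screwed to the bench. Origin at the centre of its underside. Its y axis points along the slide from jaw to stop, z up. Between jaw and stop runs the bed, a channel 36 mm wide between side rails 5 mm high. The stop is a grey block 62 mm wide, its top 51 mm above the bench.
- bed (a point): The point on the bed's flat floor, 20 mm above the bench, over which the nut is to be centred, lying along y (axes as the vise's). With the jaw wound back a nut laid there has at least 7 mm free at either end. The face of the stop has been set anywhere from 37 to 46 mm from this point along +y; its setting is not reported.
- carriage: The moving aluminium carriage, 62 mm wide (x), 60 mm long (y), its top 53 mm above the bench. Origin at its middle at the height of the bed's floor, 73 mm from the bed point along -y when wound back; axes as the vise's. It slides up to 38 mm towards +y as its knob is turned.
- jaw (a point): Point on the carriage where the free face of its spring plunger is when not pressed: 6 mm out from the carriage's front (+y) face, 14 mm above the bed's floor. The plunger is dark steel, 26 mm wide, 18 mm high. It can be pressed in by 4 mm; its spring takes 7 N per mm, so half-way is 14 N and right home 28 N. This point does not move with the plunger.
- knob_grip (a point): Gripping point on the upright axis of the round black knob on the carriage, over the carriage's origin, 78 mm above the bench. The knob is 48 mm across, its grip surface 61 to 91 mm above the bench; any yaw will do. Turned clockwise (from above) it drives the carriage 10 mm per rad towards the stop, and so moves along the vise's +y itself as it turns: the hand must go with it.
- knob (a joint): Angle of the knob in rad: 0 wound back (the start), growing clockwise seen from above, up to 3.8. The job needs about 1.6 to 2.5 rad in all, more than one grasp. Its friction holds with 0.35 N m either way; on top of that each 10 N on the plunger pushes it back (anticlockwise) with 0.1 N m. It stays where it is left.
- tub: Yellow plastic tub of bolts, 100 mm across and 75 mm high, open top; bystander. Origin at the centre of its underside.
- pot: White plastic tub of bolts, 90 mm across and 80 mm high; bystander. Origin at the centre of its underside.
- carton: Cardboard box 70 x 100 x 45 mm; bystander. Origin at the centre of its underside.
- wrench: Steel wrench 190 mm long lying on the bench; bystander.
Mind the look-alikes: they are no part of the job. Leave any brown or red look-alike of the part that bears nut_center alone.

How it is judged:
By the outcome, as a careful person would: the job done as asked, in the order asked, and still so for the second after the job is handed in, with the robot touching nothing.
It also fails if it takes over 64 s, if anything falls off the work surface, if the arm or the gripper's body presses on something with over 40 N, if the wrist force passes 120 N, or if a joint passes its speed limit or range.

## Working session

There is one attempt and no reset: what is moved stays moved. The work goes in short steps, each a Python script; the robot and the scene stay as the last script left them, time stands still between calls to the robot, and variables do not carry over. Pictures are saved under pics/ and viewed, about 8 in all and at most 12, crops included, and the job is handed in when it is done.

```bash
mkdir -p pics; ls
python3 - <<'E'
from cell import r
import cv2,numpy as np
for n in("side","top"):
    c=r.read_camera(n); cv2.imwrite(f"pics/{n}0.png",c["img"]); np.savez(f"{n}0.npz",**c)
    print(n,c["vfov"],c["cx"],c["cy"],np.round(c["extrinsics"],3).tolist())
print(r.current_time(),r.current_ee_rot(),r.current_grip_width())
E
```

```text
pics
side 47.852763489132286 255.60432765885744 192.2480606206782 [[0.978, -0.126, 0.168, 0.369], [-0.209, -0.662, 0.72, -0.874], [0.021, -0.739, -0.674, 0.877], [0.0, 0.0, 0.0, 1.0]]
top 48.05009345312991 251.73529041023139 196.75734503472515 [[0.007, -0.996, 0.088, 0.472], [-1.0, -0.007, 0.003, -0.015], [-0.003, -0.088, -0.996, 1.282], [0.0, 0.0, 0.0, 1.0]]
0.1 [-1.27067278e-04  1.84834008e-01  9.82769608e-01 -5.20388523e-04] 0.09270142427303728
```

View pics/top0.png

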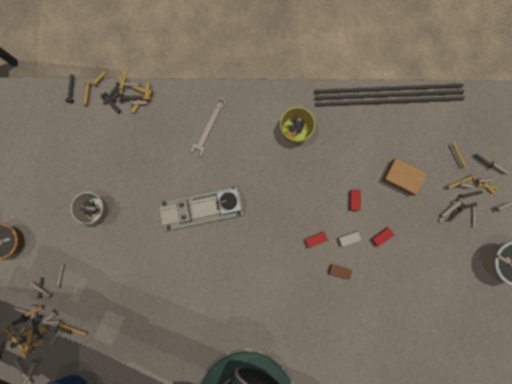

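View pics/side0.png

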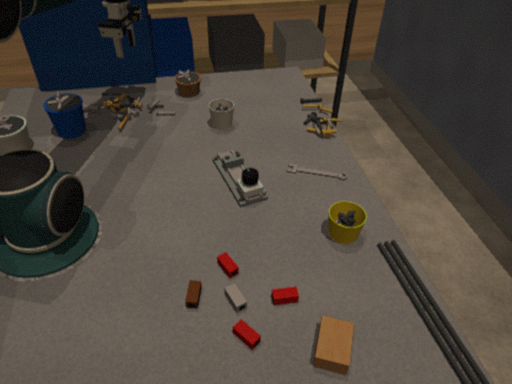

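The top view shows the grey nut at about (349,239), with red and brown look-alikes around it. The vise is at (201,208), its knob at (229,201) and the stop to the left. In the side view the nut is at (235,296) and the knob at (250,176). Next I'll enlarge both.

Run:
```python
import cv2,numpy as np
t=np.load("top0.npz")["img"];s=np.load("side0.npz")["img"]
def crop(i,x,y,w,h,k):
    c=cv2.resize(i[y:y+h,x:x+w],None,fx=k,fy=k,interpolation=cv2.INTER_CUBIC)
    for u in range(0,w,10): cv2.putText(c,str(x+u),(u*k,8),0,.3,(0,255,255),1);cv2.line(c,(u*k,10),(u*k,14),(0,255,255),1)
    for v in range(10,h,10): cv2.putText(c,str(y+v),(0,v*k+3),0,.3,(0,255,255),1)
    return c
a=np.hstack([crop(t,150,175,100,70,5),crop(t,329,220,40,70,5)])
b=np.hstack([crop(s,205,145,70,60,5),crop(s,215,275,70,60,5)])
cv2.imwrite("pics/c1.png",np.vstack([a[:,:700],np.pad(b,((0,0),(0,0),(0,0)))])[:600] if 0 else a)
cv2.imwrite("pics/c2.png",b)
```

```text
(no output)
```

View pics/c1.png

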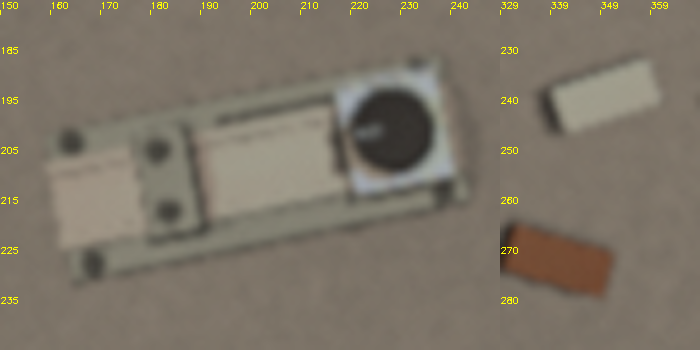

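View pics/c2.png

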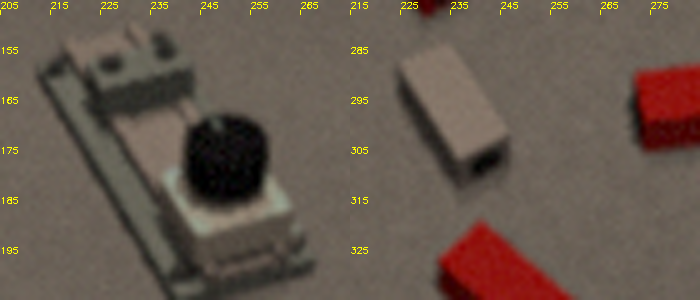

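The crops give these pixel positions:
- **Nut top-face corners, top view:** (339.6,238.6), (359,232), (361.2,239.6), (341.6,246.4).
- **Nut top-face corners, side view:** (225,288.6), (234.4,284.4), (246.4,301.4), (237,307).
- **Knob top:** (228.4,200.8) in the top view and (250.8,173) in the side view.
- **Carriage corners:** also read off.
- **Stop's front top edge:** (187.4,200) to (190.6,221).

```bash
cat > h.py <<'E'
import numpy as np
from scipy.optimize import least_squares
C={}
for n in("side","top"):
    d=np.load(f"{n}0.npz"); C[n]=(192/np.tan(np.radians(d["vfov"])/2),float(d["cx"]),float(d["cy"]),d["extrinsics"])
def proj(n,p):
    f,cx,cy,T=C[n]; q=(np.asarray(p)-T[:3,3])@T[:3,:3]
    return np.array([cx+f*q[...,0]/q[...,2],cy+f*q[...,1]/q[...,2]]).T
def plane(n,uv,z):
    f,cx,cy,T=C[n]; uv=np.atleast_2d(uv); d=np.c_[(uv[:,0]-cx)/f,(uv[:,1]-cy)/f,np.ones(len(uv))]@T[:3,:3].T
    o=T[:3,3]; return o+d*((z-o[2])/d[:,2])[:,None]
def tri(a,b):
    r=least_squares(lambda p:np.r_[proj("top",p)-a,proj("side",p)-b],[.5,0,.05]); return r.x,r.fun
E
python3 - <<'E'
from h import *
np.set_printoptions(precision=4,suppress=True)
nt=[(339.6,238.6),(359,232),(361.2,239.6),(341.6,246.4)]; ns=[(225,288.6),(234.4,284.4),(246.4,301.4),(237,307)]
# world matching by plane
P=plane("top",nt,.028);Q=plane("side",ns,.028);print("nut top",P.mean(0),"\n",P,"\nside",Q.mean(0),"\n",Q)
print("nut c",tri(np.mean(nt,0),np.mean(ns,0)))
print("knob",tri((228.4,200.8),(250.8,173)))
ct=[(216.6,193.8),(237.4,188.2),(241,210.4),(220,214.6)]
print("carriage top",plane("top",ct,.053),plane("top",ct,.053).mean(0))
print("side carr",plane("side",[(237.6,181.4),(263,187.4),(243,192)],.053))
print("knobtop",plane("top",(228.4,200.8),.091),plane("side",(250.8,173),.091))
print("stop edge top",plane("top",[(187.4,200),(190.6,221)],.051)," side",plane("side",[(223.4,163),(243,157.4)],.051))
# edges of vise base etc: yaw
for a,b in [(P[0],P[1]),(P[3],P[2]),(Q[0],Q[3]),(Q[1],Q[2])]: print(np.degrees(np.arctan2(*(b-a)[[1,0]])),np.linalg.norm(b-a))
E
```

```text
nut top [ 0.4614 -0.2973  0.028 ] 
 [[ 0.4628 -0.2662  0.028 ]
 [ 0.4823 -0.3226  0.028 ]
 [ 0.4604 -0.3286  0.028 ]
 [ 0.4404 -0.2717  0.028 ]] 
side [ 0.4618 -0.3029  0.028 ] 
 [[ 0.4407 -0.2802  0.028 ]
 [ 0.4643 -0.2729  0.028 ]
 [ 0.483  -0.3241  0.028 ]
 [ 0.4594 -0.3344  0.028 ]]
nut c (array([ 0.4622, -0.2989,  0.0214]), array([ 0.0366, -0.2665, -0.2144,  0.0119]))
knob (array([0.5678, 0.0536, 0.0859]), array([ 0.1147, -0.7161, -0.7399,  0.0565]))
carriage top [[0.5882 0.0899 0.053 ]
 [0.6048 0.0304 0.053 ]
 [0.5411 0.0195 0.053 ]
 [0.5287 0.0793 0.053 ]] [0.5657 0.0548 0.053 ]
side carr [[0.5329 0.0618 0.053 ]
 [0.5996 0.0226 0.053 ]
 [0.5397 0.014  0.053 ]]
knobtop [[0.5654 0.0536 0.091 ]] [[0.5686 0.0475 0.091 ]]
stop edge top [[0.57   0.1736 0.051 ]
 [0.5099 0.1632 0.051 ]]  side [[0.5061 0.1564 0.051 ]
 [0.5701 0.1728 0.051 ]]
-70.97080874256395 0.05968950812864571
-70.65832804775278 0.06033675922149347
-70.95859083204401 0.05725618726008834
-69.93003701669183 0.05454749021999499
```

Run:
```python
from h import *
import cv2
np.set_printoptions(precision=4,suppress=True)
t=np.load("top0.npz")["img"];s=np.load("side0.npz")["img"]
for n,i,x,y,w,h,th in(("top",t,214,186,28,30,75),("side",s,238,164,26,28,45)):
    c=cv2.resize(i[y:y+h,x:x+w],None,fx=8,fy=8,interpolation=cv2.INTER_CUBIC)
    m=(c.max(2)<th).astype(np.uint8)
    k,l,st,ce=cv2.connectedComponentsWithStats(m); j=1+np.argmax(st[1:,4])
    b=st[j]; print(n,"bbox",x+b[0]/8,y+b[1]/8,x+(b[0]+b[2])/8,y+(b[1]+b[3])/8,"cent",ce[j]/8-.5+[x,y])
    if n=="top": print(plane("top",ce[j]/8-.5+[x,y],.091))
g=cv2.cvtColor(t,cv2.COLOR_BGR2GRAY)
x,y,w,h=150,175,100,70
c=cv2.resize(g[y:y+h,x:x+w],None,fx=4,fy=4,interpolation=cv2.INTER_CUBIC)
L=cv2.createLineSegmentDetector().detect(c)[0][:,0]/4
for q in L:
    a,b=q[:2]+[x,y],q[2:]+[x,y]
    if np.linalg.norm(b-a)>12:
        P=plane("top",[a,b],.025);d=P[1]-P[0]
        print(a,b,"len %.3f ang %.1f"%(np.linalg.norm(d),np.degrees(np.arctan2(d[1],d[0]))%90))
```

```text
top bbox 220.625 193.25 236.375 209.25 cent [228.346  200.5628]
[[0.566  0.0538 0.091 ]]
side bbox 242.25 168.25 258.5 185.875 cent [249.71  176.666]
[216.0151 195.7132] [192.9087 200.4907] len 0.069 ang 12.1
[189.2223 204.5306] [191.8574 217.8797] len 0.040 ang 12.3
[189.5778 218.9577] [185.9831 200.3693] len 0.056 ang 12.1
[193.6586 197.9669] [206.6102 195.2615] len 0.039 ang 12.3
```

```bash
cat >> h.py <<'E'
def quat(deg):
    a=np.radians(90-deg)/2; return [0,np.sin(a),np.cos(a),0]
def snap(r,n,name,x,y,w,h,k):
    import cv2
    i=r.read_camera(n)["img"]; cv2.imwrite(f"raw_{name}.png",i)
    c=cv2.resize(i[y:y+h,x:x+w],None,fx=k,fy=k,interpolation=cv2.INTER_CUBIC)
    for u in range(0,w,10): cv2.putText(c,str(x+u),(u*k,8),0,.3,(0,255,255),1);cv2.line(c,(u*k,10),(u*k,14),(0,255,255),1)
    for v in range(10,h,10): cv2.putText(c,str(y+v),(0,v*k+3),0,.3,(0,255,255),1)
    return c
E
python3 - <<'E'
from h import *
from cell import r
import cv2
print(proj("side",[[.566,.0538,.091],[.566,.0778,.091]]))
q=quat(19.3)
r.move_pose([.4615,-.299,.11],q)
print(r.current_time(),r.current_joint_positions().round(3) if hasattr(r.current_joint_positions(),'round') else r.current_joint_positions())
print("contact",r.move_l([.4615,-.299,.0085],speed=.1,contact_N=12),r.current_ee_pos())
a=snap(r,"side","g",195,240,90,100,6); 
r.close(); print("grip",r.current_grip_width(),r.current_ee_pos(),r.current_contact_force())
r.move_l([.4615,-.299,.13],speed=.15); print("grip",r.current_grip_width(),r.current_contact_force(),r.current_time())
cv2.imwrite("pics/g1.png",a)
E
```

```text
[[249.46169415 171.7010699 ]
 [247.80677167 166.47172004]]
3.45 [-0.62  -0.107  1.843  0.     1.406 -0.958]
contact False [ 0.46182197 -0.29924682  0.00920744]
grip 0.02764090074703724 [ 0.46157305 -0.29896716  0.00851056] [ 2.21177084  0.05687249 -0.28491309]
grip 0.027770355400878462 [-0.15881079 -0.48004573 -3.27489958] 6.65
```

Run:
```python
from h import *
from cell import r
import cv2
r.move_pose([.5512,.1229,.13],quat(12.1))
r.move_l([.5512,.1229,.065],speed=.15)
a=snap(r,"side","h1",200,115,75,95,6); b=snap(r,"top","h1",160,170,90,60,5)
c=np.zeros((600,450,3),np.uint8)
cv2.imwrite("pics/h1s.png",a);cv2.imwrite("pics/h1t.png",b)
p=r.current_ee_pos();print(p,r.current_time()); p=np.array(p)
print(proj("side",p),proj("top",p),proj("top",p+[0,0,.019]))
ly=np.array([-.2096,.9778,0])
for s in(-.03,.03):
  for w in(-.014,.014):
    for z in (-.0085,.0195): print(s,w,z,proj("side",p+ly*s+np.array([.9778,.2096,0])*w+[0,0,z]))
```

```text
[0.55191406 0.12286256 0.06641151] 8.925
[240.16106761 164.08864748] [204.35868913 206.05051437] [203.59319254 205.59472329]
-0.03 -0.014 -0.0085 [239.70650679 173.37314152]
-0.03 -0.014 0.0195 [239.66864604 165.96444273]
-0.03 0.014 -0.0085 [248.4244784 171.0324663]
-0.03 0.014 0.0195 [248.51687401 163.64056172]
0.03 -0.014 -0.0085 [232.11217834 161.68727544]
0.03 -0.014 0.0195 [231.96498345 154.33774358]
0.03 0.014 -0.0085 [240.61670692 159.49540979]
0.03 0.014 0.0195 [240.59342044 152.16390661]
```

View pics/h1s.png

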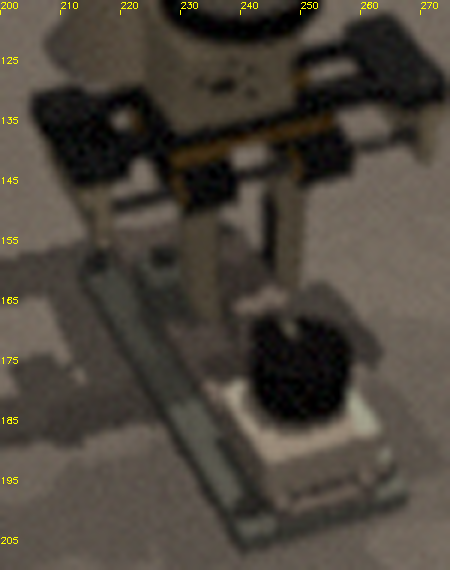

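View pics/h1t.png

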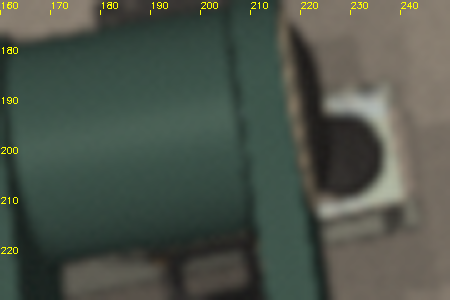

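The side view shows both fingers straddling the bed, with the left tip at about (236.5,168), which is within about 1 px of the predicted position. The lit near-end top edge of the nut, (239.5,166) to (248,164), matches the prediction for a centred grasp. The top view is mostly hidden by the arm, but the knob is still visible at (229,201). I'll lower the nut now.

Run:
```python
from h import *
from cell import r
import cv2
T=[.5510,.1233]
r.move_l(T+[.04],speed=.1)
c=r.move_l(T+[.0283],speed=.03,contact_N=8); p=r.current_ee_pos()
print(c,p,r.current_contact_force(),r.current_grip_width())
if p[2]<.031:
    r.gripper_open(); print(r.current_grip_width())
    r.move_l(T+[.13],speed=.2)
    r.move_pose([.45,-.1,.25],quat(12.1))
    a=snap(r,"side","p1",205,140,75,65,6); b=snap(r,"top","p1",150,175,100,70,6)
    cv2.imwrite("pics/p1s.png",a);cv2.imwrite("pics/p1t.png",b)
print(r.current_time())
```

```text
True [0.55104142 0.12330973 0.02841844] [-0.4792768  -0.02862603  4.87907418] 0.027938517349741364
0.09293400978933809
12.7
```

View pics/p1t.png

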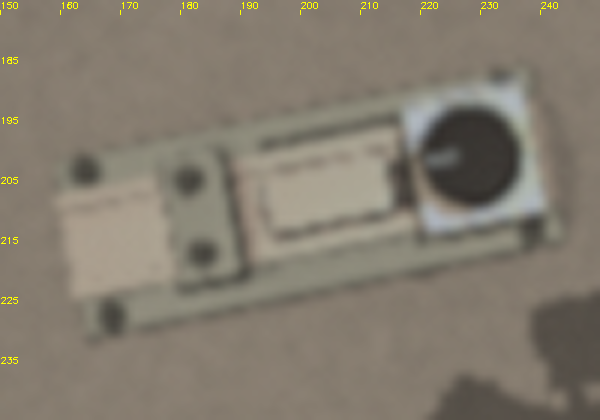

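The nut lies flat and centred in the bed channel. Its top face spans u≈194 to 215.5 and the stop edge is at u≈189, so the gap to the stop is about 15 mm. Contact should come at about 2.1 to 2.2 rad. Now the knob.

```bash
cat >> h.py <<'E'
LY=np.array([-.2096,.9778,0])
def knobpose(K,a,phi0): return K+LY*.01*a, quat(phi0-np.degrees(a))
E
python3 - <<'E'
from h import *
from cell import r
np.set_printoptions(precision=3,suppress=True)
K=np.array([.5662,.0527,.0595]); phi0=90
for a in(0,1.2,2.6): print(r.solve_ik(*[list(v) for v in knobpose(K,a,phi0)]))
r.move_pose(list(K+[0,0,.06]),quat(phi0))
print(r.move_l(list(K),speed=.1,contact_N=10),r.current_ee_pos())
f0=np.array(r.current_contact_force()); m0=np.array(r.current_ft_torque())
r.close(); print("w",r.current_grip_width(),f0,m0,np.array(r.current_contact_force()),np.array(r.current_ft_torque()),r.current_ee_pos(),r.current_time())
E
```

```text
[ 0.048 -0.025  1.851 -0.     1.316 -1.523]
[ 0.069 -0.028  1.854 -0.     1.316 -0.302]
[ 0.093 -0.031  1.857 -0.     1.316  1.123]
False [0.566 0.053 0.06 ]
w 0.04759019975068802 [-0.325  0.391 -0.155] [0.012 0.026 0.012] [0.233 8.251 1.238] [1.174 0.057 0.027] [0.566 0.054 0.06 ] 15.2083
```

Run:
```python
from h import *
from cell import r
np.set_printoptions(precision=4,suppress=True)
K=np.array([.5662,.0527,.0595]); phi0=90
for d in(.0015,):
    K2=K+[0,d,0]; r.move_l(list(K2),speed=.01); r.wait(.1); print(d,np.array(r.current_contact_force()),np.array(r.current_ee_pos()))
K=K2
for a in(.3,.6,.9,1.2):
    p,q=knobpose(K,a,phi0); r.move_l(list(p),speed=.008,rot=q); 
    print(a,np.array(r.current_contact_force()),np.array(r.current_ft_torque()),np.array(r.current_ee_pos())-p,r.current_time())
```

```text
0.0015 [-1.0794 -4.9279  2.9663] [0.5662 0.0537 0.0596]
0.3 [-0.2656 -3.0891  2.0533] [-0.7719  0.1557 -0.3465] [ 0.     -0.0002  0.0001] 16.1333
0.6 [ 1.9491 -0.8664  1.9865] [-0.3077 -0.2126 -0.3791] [0.0002 0.0001 0.0001] 16.6583
0.9 [4.1011 2.0917 0.5957] [ 0.2713 -0.6937 -0.33  ] [0.0003 0.0003 0.0001] 17.1833
1.2 [ 7.6223  4.2274 -0.9998] [ 0.5526 -1.1665 -0.3654] [0.0006 0.0005 0.0001] 17.7083
```

Run:
```python
from h import *
from cell import r
np.set_printoptions(precision=4,suppress=True)
K=np.array([.5670,.0547,.0595]); phi0=90
M=[]
for a in np.r_[1.4,np.arange(1.5,2.36,.05)]:
    p,q=knobpose(K,a,phi0); r.move_l(list(p),speed=.005,rot=q); m=[]
    for _ in range(4): r.wait(.03); m.append(r.current_ft_torque()[2])
    f=np.array(r.current_contact_force()); M.append(np.mean(m))
    print("%.2f Mz %.4f sd %.4f"%(a,np.mean(m),np.std(m)),f,round(r.current_time(),2))
    if np.mean(m)<-.47: break
```

```text
1.40 Mz 0.2663 sd 0.0424 [2.8165 0.5015 3.15  ] 18.49
1.50 Mz -0.2700 sd 0.0357 [4.8737 1.6715 3.6917] 18.98
1.55 Mz -0.1904 sd 0.0505 [5.2806 1.6491 2.1625] 19.36
1.60 Mz -0.2312 sd 0.0153 [5.7649 1.4898 3.228 ] 19.74
1.65 Mz -0.2031 sd 0.0136 [5.6952 2.2056 1.6755] 20.12
1.70 Mz -0.2166 sd 0.0475 [6.5849 1.5001 1.9942] 20.51
1.75 Mz -0.2077 sd 0.0411 [7.3299 0.849  1.3217] 20.89
1.80 Mz -0.2311 sd 0.0458 [6.74   1.3091 1.3062] 21.27
1.85 Mz -0.1961 sd 0.0300 [7.8554 1.4636 0.5632] 21.66
1.90 Mz -0.2351 sd 0.0163 [9.0296 1.6747 0.2843] 22.04
1.95 Mz -0.2001 sd 0.0149 [9.0274 0.9462 0.6564] 22.43
2.00 Mz -0.2275 sd 0.0287 [10.4482  0.5729  0.3702] 22.81
2.05 Mz -0.2479 sd 0.0056 [9.6047 0.5252 0.4515] 23.19
2.10 Mz -0.2091 sd 0.0371 [10.5588  1.1484  0.257 ] 23.57
2.15 Mz -0.2281 sd 0.0049 [10.3087  0.5049  0.2892] 23.96
2.20 Mz -0.2576 sd 0.0186 [10.9213 -0.1752 -0.5664] 24.34
2.25 Mz -0.2630 sd 0.0222 [11.2402  0.2021 -0.8669] 24.73
2.30 Mz -0.2481 sd 0.0135 [11.7254  0.2684 -2.7824] 25.11
2.35 Mz -0.2289 sd 0.0305 [11.6477 -0.1982 -2.2409] 25.49
```

Run:
```python
from h import *
from cell import r
import cv2
r.gripper_open()
p=np.array(r.current_ee_pos()); r.move_l(list(p+[0,0,.06]),speed=.2)
r.move_pose([.45,-.1,.25],quat(12.1))
a=snap(r,"side","k1",205,140,75,65,8); b=snap(r,"top","k1",150,175,100,70,8)
cv2.imwrite("pics/k1s.png",a);cv2.imwrite("pics/k1t.png",b)
print(r.current_time())
```

```text
28.1583
```

View pics/k1t.png

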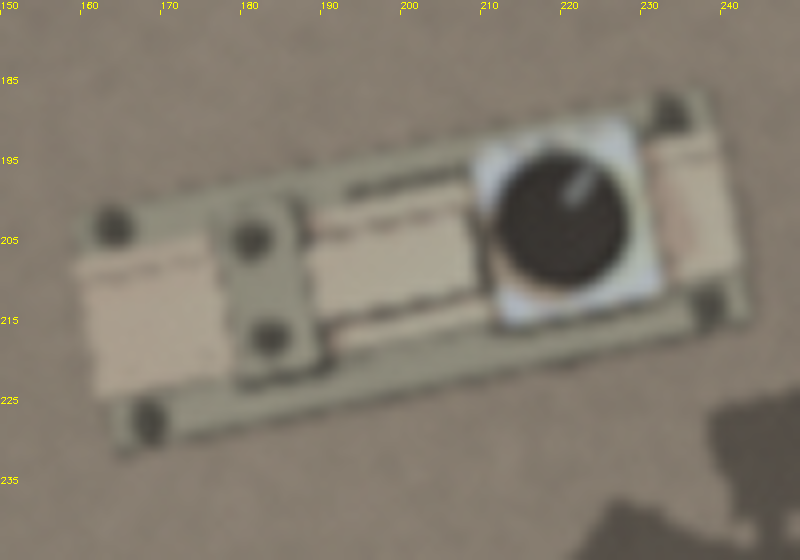

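Run:
```python
from h import *
import cv2
np.set_printoptions(precision=4,suppress=True)
I0=np.load("top0.npz")["img"];P1=cv2.imread("raw_p1.png");K1=cv2.imread("raw_k1.png")
ims={"t0":I0,"p1":P1,"k1":K1}
res={}
for n,i in ims.items():
    x,y,w,h=206,184,36,34
    c=cv2.resize(i[y:y+h,x:x+w],None,fx=8,fy=8,interpolation=cv2.INTER_CUBIC)
    m=(c.max(2)<80).astype(np.uint8); k,l,st,ce=cv2.connectedComponentsWithStats(m)
    j=max(range(1,k),key=lambda q:st[q,4]); H=cv2.convexHull(cv2.findContours((l==j).astype(np.uint8),0,1)[0][0])
    (u,v),R=cv2.minEnclosingCircle(H); mo=cv2.moments(H); hc=np.array([mo["m10"],mo["m01"]])/mo["m00"]
    # mark: bright inside radius .75R
    yy,xx=np.mgrid[:c.shape[0],:c.shape[1]]; d=np.hypot(xx-hc[0],yy-hc[1])<.72*R
    g=c.max(2).astype(float)*d; W=np.clip(g-60,0,None); mc=np.array([(W*xx).sum(),(W*yy).sum()])/W.sum()-hc
    uv=hc/8-.4375+[x,y]; res[n]=plane("top",uv,.091)[0]
    print(n,uv,R/8,"mark ang",np.degrees(np.arctan2(-mc[1],mc[0])),res[n])
d=res["k1"]-res["t0"];print("shift",d@LY, d@[.9778,.2096,0])
# profile along vise y axis through nut middle at several lateral offsets, world z=.050
for n in("p1","k1"):
    g=cv2.cvtColor(ims[n],cv2.COLOR_BGR2GRAY).astype(np.float32)
    o=np.array([.566,.0538,0]);s=np.arange(.03,.135,.0015)
    pr=0
    for w in np.linspace(-.008,.008,7):
        q=o+LY*s[:,None]+np.array([.9778,.2096,0])*w+[0,0,.050]; uv=proj("top",q).astype(np.float32)
        pr=pr+cv2.remap(g,uv[:,0:1],uv[:,1:2],1)[:,0]/7
    print(n,[(round(float(a)*1000,1),int(b)) for a,b in zip(s,pr)])
```

```text
t0 [228.049 200.647] 8.239412307739258 mark ang -176.7983958512805 [0.5658 0.0546 0.091 ]
p1 [228.0712 200.6564] 8.093419075012207 mark ang -177.34693944690855 [0.5657 0.0545 0.091 ]
k1 [219.6739 202.2428] 8.318655967712402 mark ang 62.76875926231866 [0.5612 0.0778 0.091 ]
shift 0.023625665955765693 0.0003563152584340853
p1 [(30.0, 107), (31.5, 96), (33.0, 83), (34.5, 73), (36.0, 71), (37.5, 75), (39.0, 82), (40.5, 94), (42.0, 110), (43.5, 127), (45.0, 145), (46.5, 157), (48.0, 164), (49.5, 166), (51.0, 166), (52.5, 166), (54.0, 165), (55.5, 165), (57.0, 165), (58.5, 165), (60.0, 165), (61.5, 165), (63.0, 165), (64.5, 165), (66.0, 165), (67.5, 165), (69.0, 164), (70.5, 164), (72.0, 164), (73.5, 164), (75.0, 164), (76.5, 164), (78.0, 164), (79.5, 164), (81.0, 164), (82.5, 163), (84.0, 163), (85.5, 163), (87.0, 163), (88.5, 163), (90.0, 163), (91.5, 163), (93.0, 163), (94.5, 163), (96.0, 162), (97.5, 161), (99.0, 158), (100.5, 152), (102.0, 145), (103.5, 139), (105.0, 138), (106.5, 141), (108.0, 144), (109.5, 145), (111.0, 142), (112.5, 135), (114.0, 124), (115.5, 112), (117.0, 101), (
[... 369 characters left out ...]
), (57.0, 92), (58.5, 104), (60.0, 122), (61.5, 141), (63.0, 155), (64.5, 162), (66.0, 166), (67.5, 166), (69.0, 165), (70.5, 165), (72.0, 165), (73.5, 165), (75.0, 165), (76.5, 165), (78.0, 165), (79.5, 165), (81.0, 164), (82.5, 164), (84.0, 164), (85.5, 164), (87.0, 164), (88.5, 164), (90.0, 164), (91.5, 164), (93.0, 164), (94.5, 163), (96.0, 163), (97.5, 163), (99.0, 163), (100.5, 163), (102.0, 163), (103.5, 163), (105.0, 163), (106.5, 163), (108.0, 163), (109.5, 162), (111.0, 162), (112.5, 162), (114.0, 160), (115.5, 156), (117.0, 148), (118.5, 140), (120.0, 133), (121.5, 131), (123.0, 133), (124.5, 135), (126.0, 137), (127.5, 138), (129.0, 138), (130.5, 137), (132.0, 136), (133.5, 135)]
```

View pics/k1s.png

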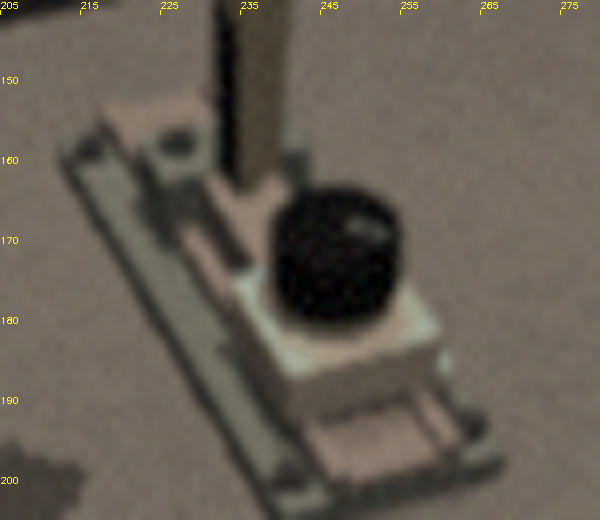

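The nut now sits at or close to the stop: its far end is at about 119 to 120.5 mm and the stop edge is at about 120.5. The knob moved about 23.6 mm. The plunger looks hardly pressed so far, so I'll regrip. The centring force will give the knob's exact travel, and I'll feel the torque over short turns.

Run:
```python
from h import *
from cell import r
np.set_printoptions(precision=4,suppress=True)
K=np.array([.5624,.0766,.0595])
r.move_pose(list(K+[0,0,.06]),quat(90))
r.move_l(list(K),speed=.1,contact_N=10)
r.close(); print(r.current_grip_width(),np.array(r.current_contact_force()),np.array(r.current_ft_torque()))
fy=r.current_contact_force()[1]; K=K+[0,np.clip(fy/8800,-.002,.002),0]
r.move_l(list(K),speed=.01); print(K,np.array(r.current_contact_force()),np.array(r.current_ft_torque()))
for a in(.05,.10):
    p,q=knobpose(K,a,90); r.move_l(list(p),speed=.004,rot=q)
    m=[r.current_ft_torque()[2]]
    for _ in range(6): r.wait(.01); m.append(r.current_ft_torque()[2])
    print(a,np.array(m),np.array(r.current_contact_force()),r.current_time())
```

```text
0.04734569652999601 [0.627  0.7457 0.9988] [0.2209 0.1119 0.0548]
[0.5624 0.0767 0.0595] [-0.2515  0.6938  1.8164] [0.1369 0.062  0.0057]
0.05 [-0.2241 -0.1535 -0.2658 -0.1998 -0.164  -0.2099 -0.2225] [-0.2334  1.4355  1.2414] 31.2417
0.1 [-0.1069 -0.1455 -0.0935 -0.0924 -0.085  -0.1117 -0.0551] [-0.5371  0.3171  0.8584] 31.5667
```

```bash
cat > meas.py <<'E'
from h import *
import cv2
def knob(i):
    x,y,w,h=206,184,36,34
    c=cv2.resize(i[y:y+h,x:x+w],None,fx=8,fy=8,interpolation=cv2.INTER_CUBIC)
    m=(c.max(2)<80).astype(np.uint8); k,l,st,ce=cv2.connectedComponentsWithStats(m)
    j=max(range(1,k),key=lambda q:st[q,4]); mo=cv2.moments(cv2.convexHull(cv2.findContours((l==j).astype(np.uint8),0,1)[0][0]))
    return plane("top",np.array([mo["m10"],mo["m01"]])/mo["m00"]/8-.4375+[x,y],.091)[0]
def prof(i,lo,hi,st,lat,z):
    g=cv2.cvtColor(i,cv2.COLOR_BGR2GRAY).astype(np.float32); s=np.arange(lo,hi,st); pr=0
    for w in lat:
        q=np.array([.566,.0538,z])+LY*s[:,None]+np.array([.9778,.2096,0])*w; uv=proj("top",q).astype(np.float32)
        pr=pr+cv2.remap(g,uv[:,:1],uv[:,1:],1)[:,0]/len(lat)
    return s,pr
def edge(i,lo,hi,lat,z):  # steepest gradient
    s,p=prof(i,lo,hi,.0002,lat,z); g=np.gradient(cv2.GaussianBlur(p[:,None],(1,11),3)[:,0]); k=np.argmax(abs(g))
    return s[k]*1000, g[k]
E
python3 - <<'E'
from meas import *
from cell import r
np.set_printoptions(precision=4,suppress=True)
r.gripper_open()
p=np.array(r.current_ee_pos()); r.move_l(list(p+[0,0,.06]),speed=.2)
r.move_pose([.45,-.1,.25],quat(12.1))
for k in range(3): cv2.imwrite(f"raw_f{k}.png",r.read_camera("top")["img"])
print(r.current_time())
mid=np.linspace(-.008,.008,7)
out=[-.029,-.0275,.0275,.029]
k0=knob(cv2.imread("raw_p1.png"))
for n,b in(("p1",0),("k1",.0236),("f0",.0246),("f1",.0246),("f2",.0246)):
    i=cv2.imread(f"raw_{n}.png"); e=[.042] if n=="p1" else [.0595]
    print(n,"knob shift %.2f"%((knob(i)-k0)@LY*1000),"nut near",edge(i,e[0]-.004,e[0]+.004,mid,.048),
      "carr rear",edge(i,-.04+b,-.02+b,mid,.053),"front corners",[edge(i,.022+b,.038+b,[w],.053)[0] for w in(-.026,-.023,.023,.026)])
E
```

```text
34.025
p1 knob shift 0.00 nut near (np.float64(43.39999999999997), np.float32(2.3779793)) carr rear (np.float64(-21.400000000000112), np.float32(-3.050499)) front corners [np.float64(30.39999999999995), np.float64(29.79999999999995), np.float64(28.999999999999957), np.float64(31.199999999999942)]
k1 knob shift 23.68 nut near (np.float64(60.499999999999964), np.float32(2.5098877)) carr rear (np.float64(2.199999999999886), np.float32(-3.0972328)) front corners [np.float64(53.19999999999995), np.float64(52.799999999999955), np.float64(47.19999999999999), np.float64(54.39999999999995)]
f0 knob shift 24.48 nut near (np.float64(61.09999999999996), np.float32(2.3749313)) carr rear (np.float64(3.2000000000000464), np.float32(-3.0724869)) front corners [np.float64(53.99999999999996), np.float64(54.799999999999955), np.float64(47.599999999999994), np.float64(54.799999999999955)]
f1 knob shift 24.47 nut near (np.float64(60.89999999999996), np.float32(2.3574982)) carr rear (np.float64(3.2000000000000464), np.float32(-3.0914726)) front corners [np.float64(53.99999999999996), np.float64(52.79999999999996), np.float64(47.599999999999994), np.float64(54.799999999999955)]
f2 knob shift 24.47 nut near (np.float64(61.09999999999996), np.float32(2.3735046)) carr rear (np.float64(3.2000000000000464), np.float32(-3.0896149)) front corners [np.float64(53.99999999999996), np.float64(52.79999999999996), np.float64(47.599999999999994), np.float64(54.799999999999955)]
```

Run:
```python
from meas import *
mid=np.linspace(-.008,.008,9)
L={n:prof(cv2.imread(f"raw_{n}.png"),.046,.132,.001,mid,.048)[1] for n in("p1","k1","f0")}
s=np.arange(46,132)
for lo,hi in((46,68),(108,130)):
    print("s ",list(s[lo-46:hi-46]))
    for n in L: print(n,[int(v) for v in L[n][lo-46:hi-46]])
# sub-pixel image motion, k1->f0, of patches: knob-less carriage rear strip, nut long-side lines no info; nut near edge band
from scipy.optimize import minimize_scalar
f=np.mean([prof(cv2.imread(f"raw_f{k}.png"),.03,.135,.0002,mid,.048)[1] for k in range(3)],0);k1=prof(cv2.imread("raw_k1.png"),.03,.135,.0002,mid,.048)[1];p1=prof(cv2.imread("raw_p1.png"),.03,.135,.0002,mid,.048)[1]
S=np.arange(.03,.135,.0002)[:len(f)]*1000
for A,B,lo,hi,m in((k1,f,60,68,1),(k1,f,112,118,1),(p1,k1,43,51,17.5),(p1,f,43,51,18)):
    x=np.arange(lo,hi,.2);e=lambda d:np.sum((np.interp(x,S,A)-np.interp(x+d,S,B))**2)
    print(lo,hi,minimize_scalar(e,bounds=(m-3,m+3),method="bounded").x)
```

```text
s  [np.int64(46), np.int64(47), np.int64(48), np.int64(49), np.int64(50), np.int64(51), np.int64(52), np.int64(53), np.int64(54), np.int64(55), np.int64(56), np.int64(57), np.int64(58), np.int64(59), np.int64(60), np.int64(61), np.int64(62), np.int64(63), np.int64(64), np.int64(65), np.int64(66), np.int64(67)]
p1 [153, 159, 163, 166, 166, 166, 166, 166, 165, 165, 165, 165, 165, 165, 165, 165, 165, 165, 165, 165, 165, 165]
k1 [60, 66, 72, 79, 86, 93, 96, 97, 95, 93, 90, 91, 97, 108, 120, 133, 145, 154, 160, 163, 165, 166]
f0 [56, 60, 66, 73, 81, 90, 96, 100, 102, 102, 99, 98, 102, 110, 120, 132, 144, 153, 160, 163, 165, 166]
s  [np.int64(108), np.int64(109), np.int64(110), np.int64(111), np.int64(112), np.int64(113), np.int64(114), np.int64(115), np.int64(116), np.int64(117), np.int64(118), np.int64(119), np.int64(120), np.int64(121), np.int64(122), np.int64(123), np.int64(124), np.int64(125), np.int64(126), np.int64(127), np.int64(128), np.int64(129)]
p1 [143, 144, 144, 142, 139, 133, 126, 118, 110, 102, 98, 98, 102, 110, 119, 127, 133, 136, 138, 139, 139, 138]
k1 [163, 162, 162, 162, 162, 161, 160, 158, 155, 150, 144, 138, 134, 131, 131, 132, 134, 135, 137, 138, 138, 138]
f0 [163, 163, 163, 163, 162, 162, 160, 158, 155, 150, 144, 138, 133, 131, 130, 132, 134, 135, 137, 138, 138, 138]
60 68 0.06527047619686063
112 118 -0.006558814808790717
43 51 16.899340901441313
43 51 16.960102510170923
```

Run:
```python
from cell import r
print(r.current_contact_force(),r.current_time()); r.sign_off()
```

```text
[-0.24254652 -0.3697325  -0.65488169] 34.025
the job is handed in; nothing more can be done
```

I laid the nut lengthwise in the vise bed, let go of it, then wound the jaw up in two grasps of the knob and let go of that too. I handed the job in at 34.0 s with the arm clear. I estimate the plunger is pressed in about 1.9 mm of its 4 mm, but I could not confirm that directly.

**Checks that agreed**
- **Knob travel:** the camera put the first turn at 23.7 mm and the hand's centring force put it at 23.6 mm. The camera then put the total at 24.5 mm.
- **Nut against the stop:** in the last 0.8 to 0.9 mm of winding the nut moved less than 0.1 mm. It was therefore already against the stop, and that last turn went into the plunger.
- **Plunger depth:** two ways of reading the geometry gave about 1.5 mm and about 2.2 mm, so the plunger should be short of fully home either way.

**Checks that failed or disagreed**
- **Torque:** the wrist torque was too noisy once the arm settled to show the plunger load, so the depth rests on geometry alone.
- **Knob angle:** the white mark on the knob suggested about 2.1 rad after the first grasp. The travel says about 2.36 rad, and I trusted the travel.
- **Stop position:** the stop's front edge measured slightly beyond its stated range, at 46.6 mm or more against a maximum of 46 mm. I took that as camera bias.
- **Cameras:** the two views differed by about 5 mm along y.

I did not photograph the other things on the bench again. I steered the arm clear of them, and no move stopped on an unexpected contact.

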